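# Hang the rinsed dispenser bottle upside down on the drying stand

### The arm

A 7-joint arm with a two-finger parallel gripper is mounted at the origin on the work surface. World frame = base frame: x ahead of the robot, y to its left, z up, the work surface at z = 0. Lengths are in m, angles in rad, forces in N, time in s.
With the tool pointing down it reaches from about 0.425 to 0.95 m from the base axis. Payload 4.7 kg.
Tool frame: the origin (TCP) lies between the finger pads; the fingertips stand 25 mm ahead of it and the grasp point (between the pads) lies 6 mm ahead of it; z points along the fingers, y is the line along which they close (so a half turn about z gives the same grasp; the last joint's range is limited). The gripper opens to 85 mm and grips with 20 to 120 N. Pads are 22 mm wide; open, the fingers measure 114 mm over their backs; the gripper's body (76 mm by 85 mm) begins 54 mm behind the grasp point. The pads swing forward as they close: fully open they stand 13 mm farther back than shut.
Start: joints at [1.132, 0.469, -0.049, 1.532, 0.024, 1.141, -0.082], TCP at [0.269, -0.619, 0.256] pointing down, gripper open.
Joint ranges: [-2.59, 2.59], [-0.33, 1.99], [-1.39, 1.29], [0.1, 2.45], [-1.04, 4.18], [0.21, 1.99], [-2.66, 2.66]. Speed limits (rad/s): [2.57, 2.57, 3.14, 3.14, 3.14, 3.14, 3.14].

### API

Orientations are given as a 3x3 rotation matrix whose columns are the frame's x, y, z axes.
In Python, from rig import * gives the robot as it stands. Calls block until the motion is done:
- movep(position, orientation): joint-space move of the TCP to a pose.
- move_l(position, attitude=None, feed=0.15, until_force=None): straight line of the TCP; attitude=None keeps the orientation; feed is the mean speed in m/s. With until_force (N) it stops when the force on the tool has changed by that much, and returns True; else False.
- move_joints(angles): joint-space move.
- command_gripper(opening, newtons=None): finger opening in m; newtons is the grip in N (None keeps the last); returns when the fingers have stopped.
- sleep(seconds).
- inverse_kinematics(position, orientation): joint angles nearest the present ones, or None.
- sense(): the state.
- camera(name): name is "scene" or "top" or "wrist"; returns (picture, depth): 400x640x3 uint8, red, green, blue; 400x640 float32, m along the optical axis (not along the pixel's ray), 0 where there is no reading.
- camera_params(name): a dict with "K" (3x3 intrinsics, pixels), "position" and "rotation" of the camera in the world; the wrist camera has in their place "tool_from_camera" (4x4, takes a point from camera to tool coordinates, whose origin is the TCP and whose axes are the flange's). Camera axes: x right, y down, z forward; pixel columns grow to the right and rows downward; lengths in m; the calibration is good to about 2 mm. A picture is of the moment at which its call begins: read the wrist's pose just before it. camera_params takes no time and is no camera call.
A pose or a line that the arm cannot do raises Unreachable and nothing moves.
- finish_job(): hands the job in; it is judged then, once.
The state is a dict: "time_s": time; "joint_pos": joint angles; "qd": joint speeds; "joint_efforts": joint torques, N m; "position": TCP position; "tcp_rot": TCP orientation; "wrist_force": force on the tool from outside, world axes, zero at the start; "ft_torque": the same for the moment, N m; "finger_gap": finger opening in m; "gripper_force": force on a finger pad.
Only numpy, scipy, OpenCV 4.12 (cv2) and the standard library are available. Lean on these libraries where they do the work, as an engineer would, in place of code of your own. Each camera call takes 0.05 s, during which the arm holds its last target. There are 200 camera calls.

### The job

The rinsed blue bottle lies on its side on the mat. Turn it upside down and lower it gently - do not drop it or force it - over the free peg of the drying stand until its mouth rests flat on the seat, then let go so that it stands there upright, bottom up. Leave everything else, including the vessels already drying, where it is.

Things in the scene. Friction and masses are not known exactly. Their poses are not given: they have to be found in the camera images.
- bottle: empty blue square plastic bottle, yellow label, 148 mm long, 75 g, lying on a side. Origin: under its middle, 28 mm below the long axis. x: from bottom to mouth; z: up as it lies. Along x: bottom -74 mm; body 56 x 56 mm to +32; shoulder to +49; round neck, outside 28 mm, bore 22 mm, to the mouth at +74. Walls 2.5 mm, bottom 4 mm; empty inside, 144 mm deep
- bottle_mouth (a point): centre of the bottle's mouth, on the long axis, in the plane of the rim (bottle x = +74 mm); axes as the bottle's
- bottle_grip (a point): point on the bottle's long axis 28 mm from its bottom (bottle x = -46 mm): grip across the two y faces here (56 mm wide). If the hand leans 45 degrees over the bottom end, fingers pointing down and towards the mouth, the bottle can then be stood mouth down with the hand again 45 degrees from vertical; axes as the bottle's
- stand: white drip tray of the drying stand, 130 x 360 mm, rim 16 mm high, fixed to the table. Origin: centre of its underside; y along its row of three alike seats at -110, 0 and +110 mm, their tops 51 mm above the mat; any one of them may be the free one, the others carry the beaker and the pot
- seat_free: the free seat: a dark grey disc 66 mm across on a stem, an orange peg in its middle. Origin: foot of the stem; z up; disc top at +43 mm. The peg is 16 mm thick and 85 mm tall above the disc; its top 4 mm taper to a flat tip 11 mm across. It sits in a rubber grommet and leans (see peg_pivot)
- peg_pivot (a point): where the peg pivots, 12 mm below the top of the disc, on the seat's axis. At the start the peg leans 4 to 7.5 degrees, to a side that differs each time, so its tip stands 7 to 13 mm off the seat's axis. The lean is not reported: see it in pictures or feel for it. About 2 N sideways at the tip moves the peg within this play, at most 9 degrees from upright; it stays where it is left
- seat_top (a point): centre of the top of the free seat's disc, where the centre of the bottle's mouth comes to rest (51 mm above the mat, 54 mm above the table); z up
- beaker: clear plastic beaker drying upside down on another seat of the stand, 60 mm across, 95 mm tall; origin at the centre of its rim, on the seat
- pot: stainless steel pot drying upside down on the remaining seat, 58 mm across, 94 mm tall; origin at the centre of its rim, on the seat
- pump_top: steel dispenser top of the bottle with a blue collar, standing on the mat beyond the bottle's mouth, 58 mm across, 35 mm tall; origin at the centre of its underside
- circuit_board: green circuit board lying on the mat, 100 x 140 mm, up to 15 mm tall; origin at the centre of its underside
- pliers: long-nose pliers with teal grips lying on the mat, 145 mm long, 16 mm tall; origin beneath the pivot
- solder_spool: red solder spool standing on the mat, 60 mm across, 50 mm tall; origin at the centre of its underside
- bit_case: black screwdriver bit case, 110 x 180 mm, 35 mm tall; origin at the centre of its underside
Things that resemble listed ones, but are neither listed nor needed, are in the scene too. Of the things that look like the bottle, the larger one is meant.

How it is judged:
On the way, in this order (a step that is already met when the one before it is completed fails the run):
1. the bottle is held mouth down, above the tip of the free peg (angle between bottle's own x axis and vertical above 2.84 rad and z of bottle_mouth in the frame of seat_top above 0.075 m and horizontal distance between bottle_mouth and seat_top below 0.04 m), for 0.1 s.
2. the peg's tip is well inside the bottle's neck (angle between bottle's own x axis and vertical above 2.84 rad and z of bottle_mouth in the frame of seat_top below 0.06 m and horizontal distance between bottle_mouth and seat_top below 0.016 m), for 0.1 s.
At the end, for the whole second after the job is handed in: the bottle stands bottom up over the free peg, within 4 degrees of upright, the centre of its mouth within 8 mm of the seat's centre and its rim on the disc (within 3 mm in height), at rest and released (angle between bottle's own x axis and vertical above 3.072 rad and horizontal distance between bottle_mouth and seat_top below 0.008 m and z of bottle_mouth in the frame of seat_top between -0.003 and 0.003 m and linear speed of bottle below 0.02 m/s and contact force between the fingers and bottle below 0.05 N); the robot touches nothing.
It fails at once if the bottle is pressed on the free seat or its peg with more than 30 N (contact force between bottle and seat_free above 30 N).
It fails at once if the bottle is let drop down the peg (faster than 0.4 m/s with its mouth within 12 mm of the seat's axis and less than 80 mm above it) (linear speed of bottle above 0.4 m/s and horizontal distance between bottle_mouth and seat_top below 0.012 m and z of bottle_mouth in the frame of seat_top below 0.08 m).
It fails at once if a vessel already drying is shifted by more than 15 mm (distance of any of beaker, pot from where it was at the start of the episode above 0.015 m).
It fails at once if another thing on the mat is shifted by more than 30 mm (distance of any of pump_top, circuit_board, pliers, solder_spool, bit_case from where it was at the start of the episode above 0.03 m).
It also fails if it takes over 64 s, if anything falls off the work surface, if the arm or the gripper's body presses on something with over 40 N, if the wrist force passes 120 N, or if a joint passes its speed limit or range.

## Working session

There is one attempt and no reset: what is moved stays moved. The work goes in short steps, each a Python script; the robot and the scene stay as the last script left them, time stands still between calls to the robot, and variables do not carry over. Pictures are saved under pics/ and viewed, at most 10 in all, crops included, and the job is handed in when it is done.

```bash
ls; mkdir -p pics; cat > h.py <<'E'
from rig import *
import numpy as np, cv2
def shot(n):
    s=sense(); p,d=camera(n); c=camera_params(n); K=np.array(c["K"])
    if n=="wrist":
        T=np.eye(4);T[:3,:3]=s["tcp_rot"];T[:3,3]=s["position"];T=T@np.array(c["tool_from_camera"])
    else:
        T=np.eye(4);T[:3,:3]=c["rotation"];T[:3,3]=c["position"]
    return p,d,K,T
def cloud(d,K,T):
    v,u=np.mgrid[:d.shape[0],:d.shape[1]]
    P=np.stack([(u-K[0,2])/K[0,0]*d,(v-K[1,2])/K[1,1]*d,d],-1)
    W=P@T[:3,:3].T+T[:3,3]; W[d<=0]=np.nan
    return W
E
python3 - <<'E'
from h import *
for n in("scene","top"):
    p,d,K,T=shot(n); np.savez(f"{n}.npz",p=p,d=d,K=K,T=T)
    cv2.imwrite(f"pics/{n}.png",p[...,::-1]); print(n,K[0,0],T[:3,3].round(3),T[:3,2].round(2),(d>0).mean())
E
```

```text
pics
scene 497.2643679856593 [ 1.282 -0.629  0.796] [-0.59  0.54 -0.61] 0.9960546875
top 458.9340346040455 [0.399 0.012 1.4  ] [ 0.13  0.   -0.99] 0.9959453125
```

View pics/scene.png

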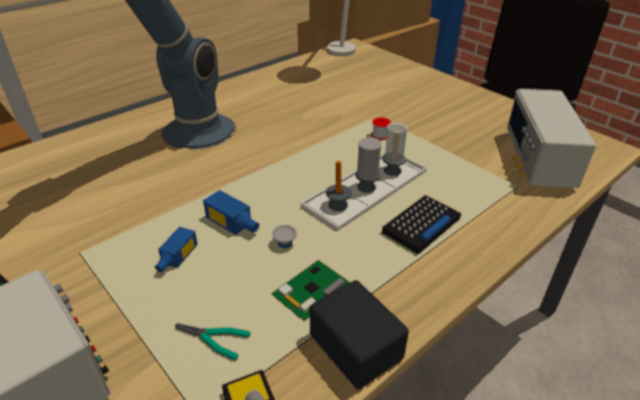

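View pics/top.png

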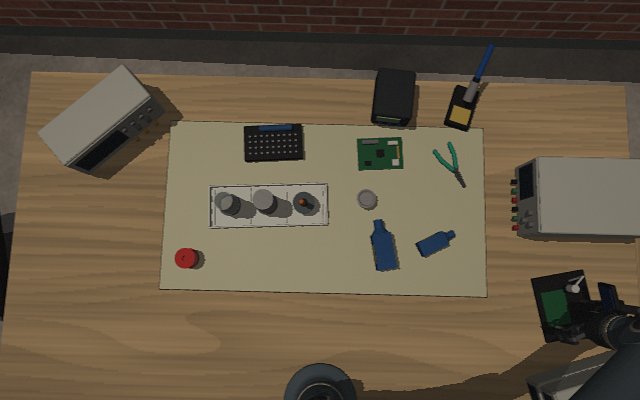

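The scene picture has the large bottle at (230,212), a smaller lookalike at (178,250) and the free peg at (338,178). In the top picture these are at (384,247), (436,243) and (306,203). The larger bottle is the target; next I measure it and take close crops.

```bash
python3 - <<'E'
from h import *
z=np.load("top.npz"); p,d,K,T=[z[k] for k in "pdKT"]; W=cloud(d,K,T)
hsv=cv2.cvtColor(p,cv2.COLOR_RGB2HSV)
b=(hsv[...,0]>100)&(hsv[...,0]<125)&(hsv[...,1]>110)
n,l,st,ce=cv2.connectedComponentsWithStats(b.astype(np.uint8))
for i in range(1,n):
    if st[i,4]>150 and 200<ce[i][1]<290:
        P=W[l==i]; top=np.nanpercentile(P[:,2],90); 
        r=cv2.minAreaRect(P[:,:2].astype(np.float32)*1000); print(ce[i].round(),st[i,4],"ztop",top.round(3),r)
        Q=P[P[:,2]>top-.004]; print(' topface',cv2.minAreaRect(Q[:,:2].astype(np.float32)*1000),len(Q))
print("mat z",np.nanmedian(W[250:280,260:340,2]))
for s,(x,y) in dict(peg=(306,203),beaker=(229,204),pot=(265,201),pump=(367,199)).items(): print(s,W[y,x].round(3))
# scene
zs=np.load("scene.npz"); ps,ds,Ks,Ts=[zs[k] for k in "pdKT"]; V=cloud(ds,Ks,Ts)
hs=cv2.cvtColor(ps,cv2.COLOR_RGB2HSV)
for nm,im,h,X in(("top",p,hsv,W),("scene",ps,hs,V)):
    m=(h[...,0]<14)&(h[...,1]>150)&(X[...,2]>.05)
    if nm=="top": m[:,:290]=0;m[:,320:]=0;m[:180]=0;m[230:]=0
    else: m[:,:325]=0;m[:,350:]=0;m[:150]=0;m[210:]=0
    Q=X[m]; print(nm,len(Q)); 
    for a in np.arange(.06,.15,.015):
        q=Q[(Q[:,2]>a)&(Q[:,2]<=a+.015)]
        if len(q):print(a.round(3),q.mean(0).round(4),len(q))
a=cv2.resize(p[170:285,200:460],None,fx=3,fy=3,interpolation=cv2.INTER_CUBIC)
cv2.imwrite("pics/crop.png",a[...,::-1])
# disc: pixels z .045-.06 near peg
m=(abs(W[...,2]-.054)<.006)&(hsv[...,2]<110); m[:,:285]=0;m[:,328:]=0;m[:180]=0;m[230:]=0
Q=W[m];print("disc",len(Q),cv2.minEnclosingCircle(Q[:,:2].astype(np.float32)*1000),Q.mean(0))
# tray rim
m=(hsv[...,1]<40)&(hsv[...,2]>120)&(W[...,2]<.03);m[:175]=0;m[235:]=0;m[:,:200]=0;m[:,335:]=0
print("tray",cv2.minAreaRect(W[m][:,:2].astype(np.float32)*1000))
E
```

```text
[383. 247.] 828 ztop 0.061 ((457.718505859375, -168.54087829589844), (145.9055938720703, 53.37885665893555), 11.503561019897461)
 topface ((439.2935791015625, -172.3257293701172), (107.92423248291016, 54.06214141845703), 11.018356323242188) 400
[434. 243.] 508 ztop 0.048 ((470.0088806152344, -332.25811767578125), (43.092132568359375, 112.91262817382812), 27.46500015258789)
 topface ((463.61700439453125, -319.7591857910156), (42.74620819091797, 84.63982391357422), 27.61908721923828) 257
mat z 0.00249271001903717
peg [0.572 0.059 0.051]
beaker [0.552 0.267 0.146]
pot [0.562 0.169 0.146]
pump [ 0.59  -0.123  0.04 ]
top 33
0.06 [0.5666 0.0609 0.0684] 1
0.075 [0.5701 0.0604 0.0873] 2
0.09 [0.5666 0.0616 0.0912] 2
0.105 [0.5623 0.066  0.1092] 3
0.12 [0.5661 0.0682 0.1312] 16
0.135 [0.5658 0.07   0.1372] 9
scene 93
0.06 [0.5794 0.0596 0.0678] 21
0.075 [0.578  0.0596 0.0826] 20
0.09 [0.5758 0.0588 0.0974] 15
0.105 [0.5746 0.0601 0.1141] 12
0.12 [0.5735 0.0593 0.1267] 9
disc 273 ((574.0987548828125, 66.05087280273438), 32.592689514160156) [0.57510779 0.0665995  0.05115273]
tray ((568.9905395507812, 176.1383819580078), (130.13973999023438, 358.5851135253906), 3.1169204711914062)
```

View pics/crop.png

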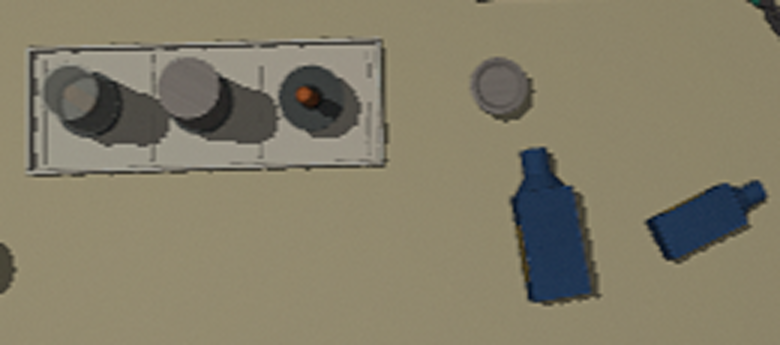

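The target is confirmed: the free seat is the right one, at about (0.575, 0.066). The peg leans towards −x with its tip near (0.566, 0.068). The large bottle's centre is (0.459, −0.168), with its mouth pointing 11.3° from +x. Next I check reachability and where the wrist camera sits.

```bash
cat >> h.py <<'E'
Z=np.array([0,0,1.])
yaw=np.deg2rad(11.3); U=np.array([np.cos(yaw),np.sin(yaw),0])
BC=np.array([.459,-.168,.031]); SEAT=np.array([.5748,.066,.054])
def Rz_y(z,y):
    return np.column_stack([np.cross(y,z),y,z])
def Rg(s,tilt=45):  # grasp attitude
    t=np.deg2rad(tilt); return Rz_y(U*np.sin(t)-Z*np.cos(t), s*np.cross(Z,U))
def Rp(s,phi,tilt=45): # place attitude, bottle mouth down, bottle z -> u'
    t=np.deg2rad(90-tilt); u=np.array([np.cos(phi),np.sin(phi),0])
    return Rz_y(-u*np.sin(t)-Z*np.cos(t), s*np.cross(Z,u))
def tcp(p,R,f=.006): return np.asarray(p)-f*R[:,2]
E
python3 - <<'E'
from h import *
s=sense();print(s["tcp_rot"].round(2) if hasattr(s["tcp_rot"],'round') else s["tcp_rot"],s["time_s"])
print(np.array(camera_params("wrist")["tool_from_camera"]).round(3))
g=BC-.046*U
for sg in(1,-1):
    R=Rg(sg); q=[inverse_kinematics(tcp(g+Z*h,R),R) for h in(0,.1)]
    print(sg,"grasp",[None if x is None else np.round(x,2) for x in q])
    for ph in range(-180,180,20):
        R=Rp(sg,np.deg2rad(ph)); q=[inverse_kinematics(tcp(SEAT+Z*(.12+h),R),R) for h in(0,.12)]
        print("  ",ph,[None if x is None else np.round(x,2).tolist() for x in q])
E
```

```text
[[ 0.92  0.4  -0.  ]
 [ 0.4  -0.92  0.  ]
 [-0.   -0.   -1.  ]] 0.1
[[ 0.    -0.959 -0.283  0.072]
 [ 1.     0.     0.     0.   ]
 [ 0.    -0.283  0.959 -0.117]
 [ 0.     0.     0.     1.   ]]
1 grasp [None, None]
   -180 [[-0.08, 0.25, -0.24, 2.34, 2.26, 0.34, 2.25], None]
   -160 [[0.72, 0.41, -0.96, 2.3, 2.52, 0.22, 2.51], [-0.24, 0.03, 0.14, 2.22, -1.0, 0.22, -0.41]]
   -140 [None, [0.71, 0.16, -0.71, 2.11, -0.97, 0.48, -0.05]]
   -120 [[0.73, 0.49, -0.73, 2.09, -0.91, 0.5, 0.36], [0.74, 0.28, -0.7, 1.99, -0.82, 0.75, 0.13]]
   -100 [[0.71, 0.58, -0.73, 1.93, -0.6, 0.77, 0.36], [0.76, 0.42, -0.77, 1.83, -0.6, 0.98, 0.22]]
   -80 [[0.7, 0.7, -0.8, 1.76, -0.34, 1.02, 0.38], [0.78, 0.59, -0.92, 1.67, -0.35, 1.2, 0.25]]
   -60 [[0.63, 0.81, -0.84, 1.61, -0.15, 1.28, 0.46], [0.64, 0.67, -0.86, 1.51, -0.24, 1.46, 0.41]]
   -40 [[0.5, 0.85, -0.8, 1.48, -0.04, 1.51, 0.64], [0.51, 0.73, -0.82, 1.38, -0.12, 1.69, 0.59]]
   -20 [[0.4, 0.9, -0.8, 1.38, 0.11, 1.7, 0.82], [0.4, 0.79, -0.83, 1.29, 0.03, 1.88, 0.78]]
   0 [[0.31, 0.93, -0.83, 1.34, 0.28, 1.84, 1.02], [0.1, 0.71, -0.43, 1.26, 0.0
[... 1706 characters left out ...]
7]]
   40 [[-0.07, 0.78, -0.42, 1.43, 0.44, 1.79, -1.45], [-0.04, 0.68, -0.47, 1.33, 0.44, 1.98, -1.4]]
   60 [[-0.04, 0.76, -0.57, 1.53, 0.68, 1.75, -1.32], [-0.0, 0.66, -0.65, 1.43, 0.67, 1.93, -1.23]]
   80 [[-0.01, 0.72, -0.69, 1.67, 0.88, 1.67, -1.17], [0.07, 0.63, -0.83, 1.57, 0.87, 1.86, -1.06]]
   100 [[0.03, 0.67, -0.78, 1.82, 1.07, 1.55, -1.03], [0.15, 0.57, -0.97, 1.72, 1.04, 1.72, -0.88]]
   120 [[0.1, 0.6, -0.86, 1.98, 1.26, 1.38, -0.89], [0.26, 0.49, -1.07, 1.88, 1.17, 1.52, -0.68]]
   140 [[0.1, 0.47, -0.78, 2.14, 1.42, 1.08, -0.74], [0.43, 0.38, -1.16, 2.02, 1.26, 1.22, -0.46]]
   160 [[0.36, 0.45, -0.96, 2.25, 1.68, 0.88, -0.61], [0.58, 0.22, -1.12, 2.13, 1.29, 0.78, -0.19]]
```

```bash
python3 - <<'E'
from h import *
f=lambda x: '-' if x is None else 'Y'
for gx in(-.046,-.03,-.015):
  for tilt in(0,10,20,25,30,35,40):
    o=[gx,tilt]
    for sg in(1,-1):
        R=Rg(sg,tilt); g=BC+gx*U
        q=[inverse_kinematics(tcp(g+Z*h,R),R) for h in(0,.1)]; o.append(''.join(map(f,q)))
        if tilt in(20,30): o.append([None if x is None else np.round(x,2).tolist() for x in q])
        P=''
        for ph in range(-100,101,20):
            Rq=Rp(sg,np.deg2rad(ph),tilt)
            P+=''.join(f(inverse_kinematics(tcp(SEAT+Z*(.074-gx+h),Rq),Rq)) for h in(0,.12))+' '
        o.append(P)
    print(*o)
E
```

```text
-0.046 0 YY YY YY YY YY -- -- -- -- YY YY YY  YY YY YY YY Y- -- -- -- -- YY YY YY 
-0.046 10 YY YY YY YY YY -- -- -- -- YY YY YY  YY YY YY YY YY -- -- -- -- YY YY YY 
-0.046 20 YY [[1.26, 0.65, -1.01, 2.36, 1.34, 0.34, 0.93], [1.12, 0.27, -0.76, 2.31, -0.04, 0.35, 2.21]] YY YY YY YY -- -- -- Y- YY YY YY  YY [[1.26, 0.65, -1.01, 2.36, 1.34, 0.34, -2.21], [0.77, 0.21, -0.36, 2.33, -0.37, 0.36, -0.62]] YY YY YY YY -- -- -- Y- YY YY YY 
-0.046 25 YY YY YY YY YY Y- -- -- Y- YY YY YY  YY YY YY YY YY Y- -- -- Y- YY YY YY 
-0.046 30 -Y [None, [1.61, 0.5, -1.3, 2.38, 0.81, 0.24, 1.47]] YY YY YY YY Y- -- -- Y- YY YY YY  -Y [None, [1.04, 0.23, -0.57, 2.4, -0.98, 0.25, 0.06]] YY YY YY YY Y- -- -- Y- YY YY YY 
-0.046 35 -- YY YY YY YY Y- Y- Y- YY YY YY YY  -- YY YY YY YY Y- Y- Y- YY YY YY YY 
-0.046 40 -- YY YY YY YY YY Y- Y- YY YY YY YY  -- YY YY YY YY YY Y- Y- YY YY YY YY 
-0.03 0 YY YY YY YY YY -- -- -- -- YY YY YY  YY YY YY YY Y- -- -- -- -- YY YY YY 
-0.03 10 YY YY YY YY YY -- -- -- -- YY YY YY  YY YY YY YY YY -- -- -- -- YY YY YY 
-0.03 20 YY [[1.23, 0.66, -1.01, 2.34, 1.33, 0.36, 0.93], [1
[... 897 characters left out ...]
.09, 0.35, 2.04]] YY YY YY YY Y- -- -- Y- YY YY YY  YY [[1.08, 0.59, -0.84, 2.32, 1.19, 0.25, -2.12], [0.7, 0.24, -0.35, 2.28, -0.31, 0.36, -0.72]] YY YY YY YY Y- -- -- Y- YY YY YY 
-0.015 25 YY YY YY YY YY Y- -- -- Y- YY YY YY  YY YY YY YY YY Y- -- -- Y- YY YY YY 
-0.015 30 YY [[1.38, 0.82, -1.16, 2.39, 1.86, 0.41, 0.52], [1.54, 0.57, -1.32, 2.33, 1.02, 0.31, 1.23]] YY YY YY YY Y- Y- Y- YY YY YY YY  YY [[0.67, 0.48, -0.25, 2.42, 4.05, 0.26, 1.31], [0.97, 0.26, -0.57, 2.35, -0.89, 0.21, -0.08]] YY YY YY YY Y- Y- Y- YY YY YY YY 
-0.015 35 -- YY YY YY YY YY Y- Y- YY YY YY YY  -- YY YY YY YY YY Y- Y- YY YY YY YY 
-0.015 40 -- YY YY YY YY YY Y- YY YY YY YY YY  -- YY YY YY YY YY Y- YY YY YY YY YY
```

The 45° grasp is out of reach (too close to the base). A lean of 25° at the grasp, then 65° when placing from the −y side, is reachable. First I look at the peg from above with the wrist camera.

```bash
python3 - <<'E'
from h import *
R=np.diag([1.,-1,-1])
movep([SEAT[0]+.02,SEAT[1],.32],R); sleep(.3)
p,d,K,T=shot("wrist"); np.savez("w1.npz",p=p,d=d,K=K,T=T); W=cloud(d,K,T)
h=cv2.cvtColor(p,cv2.COLOR_RGB2HSV)
near=np.hypot(W[...,0]-SEAT[0],W[...,1]-SEAT[1])
m=(h[...,0]<16)&(h[...,1]>150)&(W[...,2]>.05)&(near<.05)
Q=W[m]
for a in np.arange(.05,.15,.015):
    q=Q[(Q[:,2]>a)&(Q[:,2]<=a+.015)]
    if len(q):print(a.round(3),q.mean(0).round(4),len(q))
q=Q[Q[:,2]>np.percentile(Q[:,2],99)-.003];print("tip",q.mean(0).round(4),len(q),cv2.minEnclosingCircle(q[:,:2].astype(np.float32)*1000))
m=(abs(W[...,2]-.054)<.005)&(near<.045)
Q=W[m];print("disc",len(Q),cv2.minEnclosingCircle(Q[:,:2].astype(np.float32)*1000),Q.mean(0),K[0,0],sense()["time_s"])
v,u=np.where(m);a=max(0,v.min()-60),max(0,u.min()-60);print(a)
cv2.imwrite("pics/w1.png",p[...,::-1])
E
```

```text
0.05 [0.5793 0.0632 0.0573] 49
0.065 [0.5784 0.0639 0.0729] 50
0.08 [0.5773 0.0645 0.0879] 56
0.095 [0.5762 0.0652 0.1024] 58
0.11 [0.5749 0.066  0.1174] 70
0.125 [0.57   0.0668 0.1336] 184
tip [0.6139 0.0664 0.389 ] 36 ((612.946044921875, 65.4184799194336), 27.38930892944336)
disc 1754 ((574.9697875976562, 62.87940216064453), 32.99870300292969) [0.57902835 0.06262904 0.05099366] 320.18397278182766 3.1417
(np.int64(94), np.int64(235))
```

View pics/w1.png

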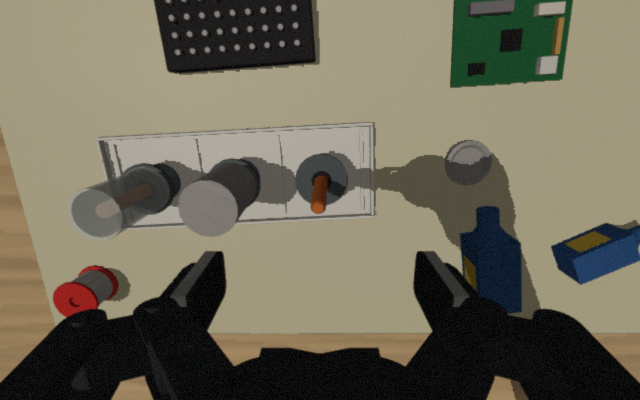

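The wrist view shows the free peg's foot at (325,180) and its tip at (318,208), leaning about 5° towards (−x, +y). The pot is at (210,205) and the bottle at (490,265). The tip is about 8.5 mm off the seat's axis, near (0.567, 0.070). Now the grasp.

```bash
cat >> h.py <<'E'
TILT=25; GX=-.046
E
python3 - <<'E'
from h import *
R=Rg(1,TILT); g=BC+GX*U
movep(tcp(g+Z*.10,R),R); print(np.round(sense()["joint_pos"],2))
try:
    move_l(tcp(g+Z*0.001,R),feed=.1)
    print(np.round(sense()["joint_pos"],2))
    command_gripper(.03,40); s=sense();print(s["finger_gap"],s["gripper_force"],s["position"],s["wrist_force"])
except Unreachable as e: print("unreach",e, [inverse_kinematics(tcp(g+Z*h,R),R) is not None for h in(0,.02,.05,.08)])
print(sense()["time_s"])
p,d,K,T=shot("top"); cv2.imwrite("pics/t2.png",cv2.resize(p[180:300,300:500],None,fx=3,fy=3,interpolation=2)[...,::-1])
E
```

```text
[ 1.47  0.39 -1.14  2.34  0.4   0.28  1.82]
unreach the arm cannot follow that straight line within its joint ranges [True, True, True, True]
6.275
```

View pics/t2.png

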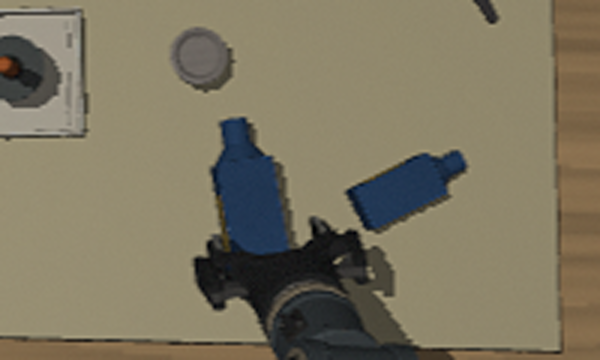

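The hover is right: the fingers straddle the bottle's bottom end at crop pixel (275,250). I'll descend in small joint-space steps.

```bash
python3 - <<'E'
from h import *
R=Rg(1,TILT); g=BC+GX*U
for h in(.075,.05,.03,.015,.001):
    q=inverse_kinematics(tcp(g+Z*h,R),R); q0=np.array(sense()["joint_pos"])
    if q is None or np.abs(np.array(q)-q0).max()>1.0: print("stop",h,q,q0);break
    move_joints(q); s=sense(); print(h,np.round(s["joint_pos"],2),np.round(s["wrist_force"],1))
else:
    command_gripper(.03,40); s=sense();print(s["finger_gap"],s["gripper_force"],s["position"],tcp(g+Z*.001,R),s["wrist_force"])
print(sense()["time_s"])
E
```

```text
0.075 [ 1.36  0.42 -1.03  2.36  0.5   0.21  1.74] [-0.2 -0.3 -0.1]
0.05 [ 1.38  0.53 -1.08  2.38  1.04  0.23  1.23] [0.4 0.1 0.1]
0.03 [ 1.32  0.56 -1.01  2.39  1.28  0.21  1.  ] [-0.4  0.2  0.2]
0.015 [ 1.29  0.6  -0.98  2.4   1.49  0.22  0.81] [-0.5  0.1  0.2]
0.001 [ 1.27  0.63 -0.96  2.4   1.67  0.23  0.64] [-0.4  0.1  0.1]
0.05572486079520882 37.624624371528625 [ 0.41196837 -0.17808911  0.0382433 ] [ 0.41140517 -0.17751039  0.03743785] [-0.74192463 -1.41382764  5.39931065]
8.5083
```

Gripped at 55.7 mm. Now lift and turn the bottle mouth down beside the stand.

```bash
cat >> h.py <<'E'
def go(p,R):
    q=inverse_kinematics(p,R)
    if q is None: raise Unreachable("ik")
    move_joints(q); return np.round(sense()["joint_pos"],2)
GL=.074-GX  # grip to mouth
E
python3 - <<'E'
from h import *
R=Rg(1,TILT); g=BC+GX*U
for h in(.02,.05,.08,.11): print(go(tcp(g+Z*h,R),R))
print(sense()["finger_gap"])
for ph in(-60,-80,-100):
    R=Rp(1,np.deg2rad(ph),TILT)
    for o in((0,-.15,.24),(0,-.1,.12),(0,0,.12),(0,0,0)):
        q=inverse_kinematics(tcp(SEAT+o+Z*GL,R),R); print(ph,o,None if q is None else np.round(q,2))
E
```

```text
[ 1.31  0.59 -1.01  2.4   1.43  0.23  0.86]
[ 1.4   0.55 -1.11  2.38  1.09  0.26  1.18]
[ 1.53  0.56 -1.28  2.35  0.95  0.36  1.31]
[ 1.47  0.36 -1.13  2.33  0.25  0.3   1.96]
0.055555996068016436
-60 (0, -0.15, 0.24) [ 0.78  0.75 -0.8   1.23 -0.46  1.95  0.45]
-60 (0, -0.1, 0.12) [ 0.75  0.83 -0.79  1.4  -0.39  1.73  0.55]
-60 (0, 0, 0.12) [ 0.68  0.82 -0.88  1.48 -0.42  1.57  0.47]
-60 (0, 0, 0) [ 0.59  0.91 -0.7   1.54 -0.42  1.47  0.64]
-80 (0, -0.15, 0.24) [ 0.93  0.65 -0.8   1.42 -0.6   1.68  0.39]
-80 (0, -0.1, 0.12) [ 0.88  0.73 -0.79  1.59 -0.56  1.45  0.5 ]
-80 (0, 0, 0.12) [ 0.82  0.72 -0.88  1.68 -0.6   1.28  0.45]
-80 (0, 0, 0) [ 0.69  0.82 -0.68  1.74 -0.65  1.19  0.66]
-100 (0, -0.15, 0.24) [ 1.08  0.52 -0.83  1.62 -0.76  1.4   0.35]
-100 (0, -0.1, 0.12) [ 1.02  0.63 -0.83  1.79 -0.75  1.16  0.5 ]
-100 (0, 0, 0.12) [ 0.95  0.61 -0.93  1.88 -0.82  0.99  0.47]
-100 (0, 0, 0) [ 0.84  0.76 -0.78  1.95 -0.88  0.87  0.71]
```

```bash
cat >> h.py <<'E'
PH=np.deg2rad(-80); RP=Rp(1,PH,TILT)
E
python3 - <<'E'
from h import *
print(go(tcp(SEAT+[0,-.15,.20]+Z*GL,RP),RP)); 
print(go(tcp(SEAT+[0,-.12,.11]+Z*GL,RP),RP)); sleep(.5)
s=sense(); print(s["finger_gap"],s["time_s"],s["position"])
gr=np.array(s["position"])+.006*np.array(s["tcp_rot"])[:,2]; print("expected mouth",gr-Z*GL)
for n in("scene","top"):
    p,d,K,T=shot(n); np.savez(n+"2.npz",p=p,d=d,K=K,T=T)
    W=cloud(d,K,T); h=cv2.cvtColor(p,cv2.COLOR_RGB2HSV)
    m=(h[...,0]>100)&(h[...,0]<125)&(h[...,1]>110)&(W[...,2]>.12)&(np.hypot(W[...,0]-gr[0],W[...,1]-gr[1])<.12)
    Q=W[m]; print(n,len(Q),Q.min(0).round(3),Q.max(0).round(3))
    if n=="scene":
        v,u=np.where(m)
        for a in range(v.min(),v.max()+1,4): print(a,u[v==a].min(),u[v==a].max(),W[a][m[a]].mean(0).round(4))
        c=p[v.min()-30:v.max()+40,u.min()-60:u.max()+60]; print(v.min()-30,u.min()-60)
        cv2.imwrite("pics/s2.png",cv2.resize(c,None,fx=3,fy=3,interpolation=2)[...,::-1])
E
```

```text
[ 0.93  0.68 -0.79  1.46 -0.58  1.63  0.43]
[ 0.89  0.75 -0.77  1.57 -0.55  1.47  0.52]
0.05556517620483774 12.6 [ 0.57586044 -0.05950091  0.28691092]
expected mouth [ 0.57491908 -0.05414655  0.16437227]
scene 1031 [ 0.551 -0.129  0.169] [ 0.657 -0.027  0.322]
105 298 301 [ 0.5535 -0.0362  0.3123]
109 290 311 [ 0.568  -0.0455  0.312 ]
113 283 317 [ 0.5803 -0.0571  0.3118]
117 287 317 [ 0.5927 -0.0622  0.3096]
121 298 317 [ 0.6061 -0.0613  0.3057]
125 292 293 [ 0.5918 -0.0866  0.2998]Traceback (most recent call last):
  File "<stdin>", line 13, in <module>
    return umr_minimum(a, axis, None, out, keepdims, initial, where)
ValueError: zero-size array to reduction operation minimum which has no identity
```

```bash
python3 - <<'E'
from h import *
z=np.load("scene2.npz"); p,d,K,T=[z[k] for k in "pdKT"]
np.savez("x",0)
W=cloud(d,K,T)
c=p[80:250,220:400]; cv2.imwrite("pics/s2.png",cv2.resize(c,None,fx=4,fy=3.5 and 4,interpolation=2)[:600,...,::-1])
def proj(X):
    q=T[:3,:3].T@(np.asarray(X)-T[:3,3]); return (K@q/q[2])[:2].round(1)
m=np.array([.5749,-.0541,.1644])
for dz in(0,.025,.148): print(dz,proj(m+[0,0,dz]),((proj(m+[0,0,dz])-[220,80])*4))
E
```

```text
0 [300.8 170.9] [323.2 363.6]
0.025 [300.6 161.5] [322.4 326. ]
0.148 [299.4 111.3] [317.6 125.2]
```

View pics/s2.png

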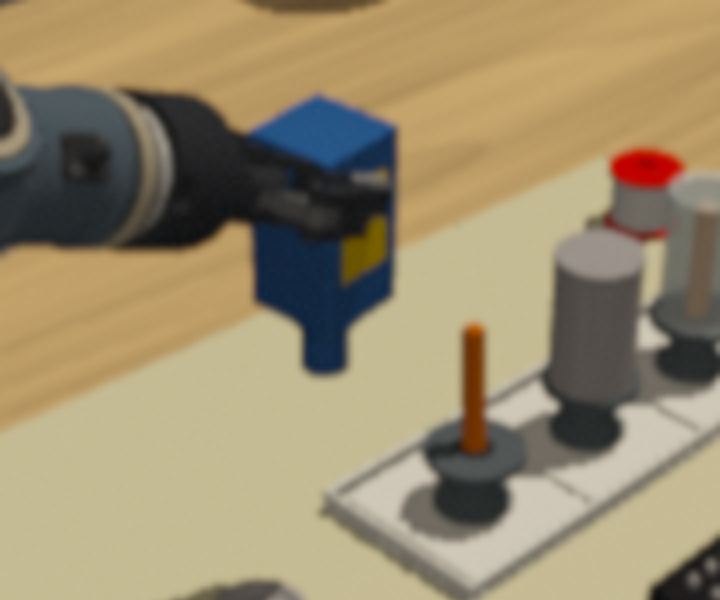

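The bottle is held mouth down and vertical, with its mouth at crop (325,364) against a predicted (323,364), so it matches within about 1 mm. Now over the peg tip, then one look.

```bash
cat >> h.py <<'E'
TIP=np.array([.567,.0695])
def mouth(x,y,z): return tcp(np.array([x,y,SEAT[2]+z])+Z*GL,RP)
E
python3 - <<'E'
from h import *
try: move_l(mouth(*TIP,.100),RP,feed=.1)
except Unreachable: print(go(mouth(TIP[0],0,.11),RP),go(mouth(*TIP,.100),RP))
sleep(.3); s=sense(); print(s["time_s"],np.array(s["position"])-mouth(*TIP,.1),np.round(s["joint_pos"],2),s["wrist_force"])
p,d,K,T=shot("scene"); np.savez("scene3.npz",p=p,d=d,K=K,T=T)
cv2.imwrite("pics/s3.png",cv2.resize(p[90:220,280:400],None,fx=4.6,fy=4.6,interpolation=2)[...,::-1])
def proj(X):
    q=T[:3,:3].T@(np.asarray(X)-T[:3,3]); return ((K@q/q[2])[:2]-[280,90])*4.6
print("seat",proj(SEAT),"tip",proj([*TIP,.139]),"mouth",proj([*TIP,SEAT[2]+.1]),"nearrim px/mm",np.linalg.norm(proj(SEAT)-proj(SEAT+Z*.01))/10)
E
```

```text
14.3417 [ 1.00083030e-04 -2.62597288e-04 -1.65819410e-05] [ 0.79  0.71 -0.83  1.71 -0.63  1.27  0.51] [-0.24736379 -0.79333896 -1.14943084]
seat [269.83665487 456.29398289] tip [268.9339872  316.49255879] mouth [269.72312862 292.22646243] nearrim px/mm 1.4863560438489016
```

View pics/s3.png

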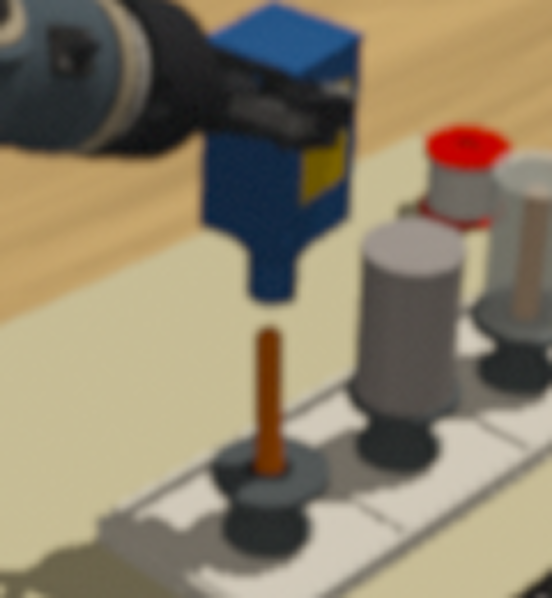

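In the crop, the neck (272,300) sits above the tip (268,331) laterally, but the seat appears about 12 px lower than predicted. I check the scene camera's heights before lowering.

```bash
python3 - <<'E'
from h import *
z=np.load("scene3.npz"); p,d,K,T=[z[k] for k in "pdKT"]; W=cloud(d,K,T)
px=lambda x,y:(int(round(90+y/4.6)),int(round(280+x/4.6)))
for n,x,y in(("bottletop",285,40),("neck",272,285),("tip",268,332),("peg mid",268,400),("disc front",272,488),("disc left",228,468),("disc right",315,468),("pottop",412,245),("mat",60,400),("mat2",480,560),("tray",330,560)):
    r,c=px(x,y); print(n,(r,c),W[r,c].round(4))
h=cv2.cvtColor(p,cv2.COLOR_RGB2HSV)
near=np.hypot(W[...,0]-SEAT[0],W[...,1]-SEAT[1])
m=(abs(W[...,2]-.051)<.006)&(near<.05)&(h[...,1]<120); print("disc",m.sum(),cv2.minEnclosingCircle(W[m][:,:2].astype(np.float32)*1000),W[m].mean(0))
v,u=np.where(m); print("disc px box",u.min(),u.max(),v.min(),v.max())
m=(h[...,0]<14)&(h[...,1]>150)&(near<.03)&(W[...,2]>.05); v,u=np.where(m);print("peg rows",v.min(),v.max(),[ (r,u[v==r].mean()) for r in (v.min()+1,v.max()-2)],W[m][:,2].max())
z=np.load("w1.npz"); p,d,K,T=[z[k] for k in "pdKT"]; W=cloud(d,K,T)
for n,x,y in(("tip",318,208),("disc",310,172),("pot top",208,210),("mat",430,110),("bottle",490,260)): print("wrist",n,W[y,x].round(4))
E
```

```text
bottletop (99, 342) [0.5756 0.066  0.301 ]
neck (152, 339) [0.5762 0.0615 0.1661]
tip (162, 338) [0.5709 0.0645 0.134 ]
peg mid (177, 338) [0.578  0.0592 0.0961]
disc front (196, 339) [0.5911 0.052  0.0491]
disc left (192, 330) [0.5615 0.0491 0.0461]
disc right (192, 348) [0.5944 0.0796 0.0496]
pottop (143, 370) [0.5694 0.1759 0.1414]
mat (177, 293) [0.4024 0.0581 0.0026]
mat2 (212, 384) [0.6686 0.1367 0.    ]
tray (212, 352) [0.618  0.0732 0.0033]
disc 294 ((578.3746337890625, 60.88514709472656), 34.880043029785156) [0.58128328 0.05866119 0.04906485]
disc px box 325 351 185 201
peg rows 162 192 [(np.int64(163), np.float64(338.5)), (np.int64(190), np.float64(337.3333333333333))] 0.13484805402570244
wrist tip [0.5669 0.0667 0.1353]
wrist disc [0.5854 0.0768 0.0505]
wrist pot top [0.5685 0.1722 0.1461]
wrist mat [ 0.6581 -0.079   0.0048]
wrist bottle [ 0.4699 -0.1578  0.059 ]
```

```bash
python3 - <<'E'
from h import *
from scipy.optimize import least_squares
z=np.load("scene3.npz"); p,d,K,T=[z[k] for k in "pdKT"]; W=cloud(d,K,T)
h=cv2.cvtColor(p,cv2.COLOR_RGB2HSV)
near=np.hypot(W[...,0]-.57,W[...,1]-.065)
neck=(h[...,0]>100)&(h[...,0]<125)&(h[...,1]>110)&(W[...,2]>.15)&(W[...,2]<.176)&(near<.025)
peg=(h[...,0]<16)&(h[...,1]>140)&(W[...,2]>.055)&(W[...,2]<.127)&(near<.03)
N=W[neck];P=W[peg];print(len(N),len(P),"neck min z",N[:,2].min())
f=least_squares(lambda a:np.hypot(N[:,0]-a[0],N[:,1]-a[1])-.014,[.567,.07],loss='soft_l1',f_scale=.001);print("neck axis",f.x.round(4),np.abs(f.fun).mean())
g=least_squares(lambda a:np.hypot(P[:,0]-a[0]-a[2]*(P[:,2]-.038),P[:,1]-a[1]-a[3]*(P[:,2]-.038))-.008,[.575,.065,-.07,.04],loss='soft_l1',f_scale=.001)
print("pivot",g.x.round(4),"tip at +97",(g.x[:2]+g.x[2:]*.097).round(4),np.abs(g.fun).mean())
E
```

```text
46 131 neck min z 0.15964359700844322
neck axis [0.5669 0.0705] 0.0012042454506336498
pivot [ 0.5773  0.0628 -0.0985  0.0389] tip at +97 [0.5678 0.0666] 0.0014341406636675426
```

Relative to the neck, the tip is about 4 mm further to −y than I assumed: the scene fit gives tip (0.568, 0.067) and neck (0.567, 0.0705). I take the seat as (0.576, 0.063) and lower along the peg's line with a force stop.

```bash
cat >> h.py <<'E'
S2=np.array([.576,.063]); LEAN=np.array([-.090,.036])
def onpeg(z): 
    xy=S2+LEAN*(z+.012); return mouth(*xy,z)
E
python3 - <<'E'
from h import *
move_l(onpeg(.1),feed=.05); sleep(.3)
for z in(.080,.065,.05,.035):
    r=move_l(onpeg(z),feed=.04,until_force=4); s=sense()
    print(z,r,np.round(np.array(s["position"])-onpeg(z),4),np.round(s["wrist_force"],2),s["time_s"])
    if r: break
p,d,K,T=shot("scene"); np.savez("scene4.npz",p=p,d=d,K=K,T=T)
cv2.imwrite("pics/s4.png",cv2.resize(p[90:220,280:400],None,fx=4.6,fy=4.6,interpolation=2)[...,::-1])
E
```

```text
0.08 False [ 0.      0.0001 -0.    ] [-0.35  0.34 -0.11] 15.5917
0.065 False [ 0.      0.     -0.0001] [-0.16  0.66 -1.  ] 16.1167
0.05 False [-0.      0.     -0.0001] [-1.05 -0.68 -1.25] 16.6417
0.035 False [-0.      0.     -0.0002] [ 0.04 -0.08 -0.37] 17.1667
```

View pics/s4.png

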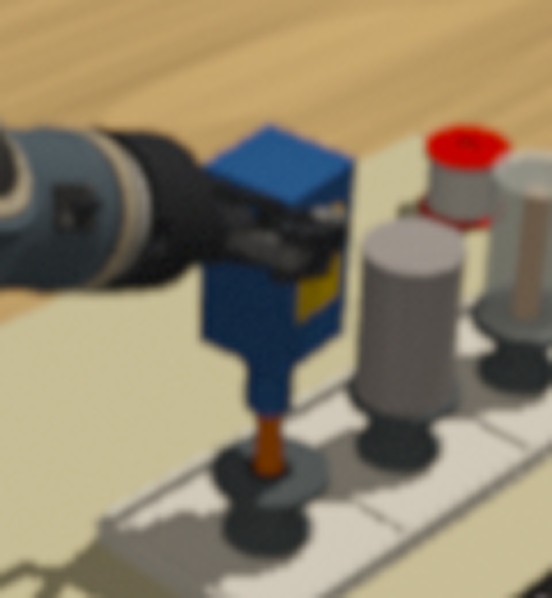

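The peg (269,445) is inside the neck (270,400). I continue slowly to seat contact.

```bash
python3 - <<'E'
from h import *
for z,f in((.02,.04),(.01,.03),(-.012,.012)):
    r=move_l(onpeg(z),feed=f,until_force=4); s=sense()
    print(z,r,np.round(np.array(s["position"])-onpeg(z),4),np.round(s["wrist_force"],2),np.round(s["ft_torque"],2),s["time_s"])
    if r: break
p,d,K,T=shot("scene"); np.savez("scene5.npz",p=p,d=d,K=K,T=T)
cv2.imwrite("pics/s5.png",cv2.resize(p[110:220,280:400],None,fx=5,fy=5,interpolation=2)[...,::-1])
E
```

```text
0.02 False [-0.      0.0001 -0.0002] [-1.03 -0.46 -0.51] [-1.11 -0.18  0.02] 17.7417
0.01 False [-0.      0.     -0.0001] [ 0.31  0.25 -1.09] [-1.07 -0.2   0.04] 18.225
-0.012 True [-0.0007  0.0002  0.0078] [-0.24 -1.25  4.57] [-0.39 -0.12 -0.01] 19.4
```

View pics/s5.png

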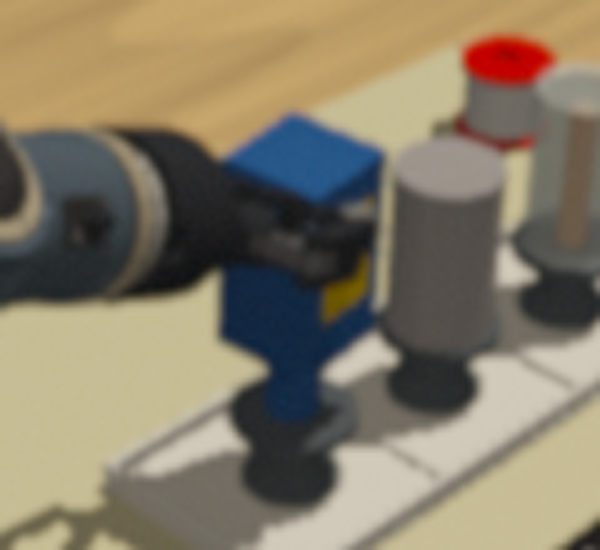

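The rim touched the disc at +4.6 N, with the neck (293,405) centred on the disc (294,409) to within a few mm. Release and back out along the tool axis.

```bash
python3 - <<'E'
from h import *
command_gripper(.085); sleep(.5); s=sense(); print(s["finger_gap"],s["gripper_force"],np.round(s["wrist_force"],2))
P=np.array(s["position"])
try: move_l(P-.14*RP[:,2],feed=.08)
except Unreachable:
    for k in(.03,.06,.1,.14): print(go(P-k*RP[:,2],RP))
sleep(.3)
p,d,K,T=shot("scene"); W=cloud(d,K,T)
cv2.imwrite("pics/s6.png",cv2.resize(p[110:220,280:400],None,fx=5,fy=5,interpolation=2)[...,::-1])
h=cv2.cvtColor(p,cv2.COLOR_RGB2HSV)
m=(h[...,0]>100)&(h[...,0]<125)&(h[...,1]>100)&(W[...,2]>.19)&(np.hypot(W[...,0]-.575,W[...,1]-.065)<.05)
Q=W[m];A=np.c_[Q[:,:2],np.ones(len(Q))];c,*_=np.linalg.lstsq(A,Q[:,2],rcond=None);print("top plane tilt deg",np.degrees(np.arctan(c[:2])),Q.mean(0),len(Q))
print(sense()["time_s"],sense()["position"])
E
```

```text
0.08487968302004471 0.0 [ 0.38 -0.99 -1.7 ]
top plane tilt deg [-1.93703803  1.85927521] [0.58078915 0.0580948  0.19634776] 340
22.6083 [ 0.59779888 -0.06713791  0.23053655]
```

View pics/s6.png

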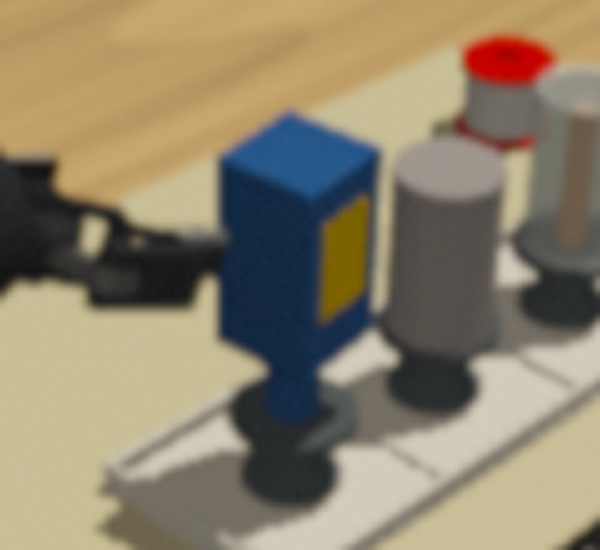

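The bottle stands bottom up on the seat, with its neck at (292,405), and the gripper is clear of it at left (200,270). The pot and beaker haven't moved.

```bash
python3 -c "
from rig import *
print(finish_job())"
```

```text
the job is handed in; nothing more can be done
None
```

The blue bottle stands bottom up over the free peg with its mouth on the seat, released, and I handed the job in at about 23 s of the 64 s allowed; no verdict came back. The last picture showed it standing, and my estimates put it inside the limits: mouth about 4 mm off centre (limit 8) and, from a rough fit, about 2.7° of lean (limit 4).

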